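# Lay out the dessert plating station

### The arm

A 6-joint arm with a two-finger parallel gripper is mounted at the origin on the work surface. World frame = base frame: x ahead of the robot, y to its left, z up, the work surface at z = 0. Lengths are in mm, angles in rad, forces in N, time in s.
With the tool pointing down it reaches from about 400 to 825 mm from the base axis. Payload 7 kg.
Tool frame: the origin (TCP) lies midway between the tips of the shut fingers; the grasp point (between the pads) lies 19 mm behind it; z points along the fingers, y is the line along which they close (so a half turn about z gives the same grasp; the last joint's range is limited). The gripper opens to 88 mm and grips with 3 to 60 N. Pads are 19 mm wide; open, the fingers measure 130 mm over their backs; the gripper's body (78 mm by 193 mm) begins 47 mm behind the grasp point.
Start: joints at [-0.825, 0.359, 0.012, 0, -1.224, -0.288], TCP at [298.305, -605.483, 203.061] pointing down, gripper open.
Joint ranges: [-3.07, 3.07], [-1.43, 2.12], [-1.02, 1.25], [-3.03, 1.67], [-3.05, -0], [-3.03, 3.03]. Speed limits (rad/s): [2.39, 2.39, 3.01, 3.14, 3.14, 3.14].

### API

Orientations are given as [roll, pitch, yaw] about the fixed x, y, z axes, in that order (R = Rz(yaw) Ry(pitch) Rx(roll)).
In Python, from bench import robot, get_image, camera_info, finish_job gives the robot as it stands. The module is installed in compiled form; this text tells all that it offers.
- The arm moves only by the tool move_arm, never from a script. Its argument "increments" is a list of rows, each an object with "translation": the shift along the tool's x, y, z in m, a list of three; "angular": the turn, a rotation vector about the tool's x, y, z in rad, a list of three; "hand": the finger opening in m, from 0 to 0.0876. In form: [{"translation": [x, y, z], "angular": [wx, wy, wz], "hand": hand}, ...]. A call has 1 to 5 rows; each row is the pose to reach, as a shift and turn from the pose commanded when the call began, along the tool's axes at that moment; what a row does not reach only later rows make up. A row lasts 1/8 s, in which the tool goes at most 62.5 mm and 10.7 degrees, less where a joint would pass 70% of its speed; a pose out of reach is approached as far as the arm can. A call with a gripper value outside its range is refused whole. The fingers move at their own pace and stop on an object; the grip force is fixed at half the most. Time passes only in rows, so rows that repeat a pose let the fingers close. It gives the time, the measured TCP pose, the force, the opening and the grip force at its end, in the units of the state.
- robot.read_state(): the state, without advancing time (a new reading comes with each control period).
- get_image(name): name is "side" or "top" or "wrist"; returns the picture (420x560x3 uint8, blue, green, red); there is no depth.
- camera_info(name): a dict with "mtx" (3x3 intrinsics, pixels), "k1" (the pictures are not rectified: a ray, as slopes to the right and down, at radius r is drawn at 1 + k1 r^2 times it, then the intrinsics apply), "rvec" (rotation vector, rad) and "tvec" (3), from world to camera coordinates, as OpenCV has them. Camera axes: x right, y down, z forward; pixel columns grow to the right and rows downward; lengths in mm; the calibration is good to about 2 mm. A picture is of the moment at which its call begins: read the wrist's pose just before it. camera_info takes no time and is no camera call; for the wrist camera it gives the pose at the moment of the call.
- finish_job(): hands the job in; it is judged then, once.
The state is a dict: "clock": time; "joints": joint angles; "joint_velocities": joint speeds; "tau": joint torques, N m; "eef_pos": TCP position; "tcp_rot": TCP orientation; "ft_force": force on the tool from outside, world axes, zero at the start; "moment": the same for the moment, N m; "width": opening from 0.0 (shut) to 1.0 (fully open); "gripper_force": force on a finger pad.
Only numpy, scipy, OpenCV 4.12 (cv2) and the standard library are available. Lean on these libraries where they do the work, as an engineer would, in place of code of your own. Each camera call takes 0.05 s, during which the arm holds its last target. There are 200 camera calls.

### The job

Lay out the plating station: set the ramekin on the middle of the wooden paddle board, the metal pudding mould on the middle of the round plate, and stand the squeeze bottle on the counter midway between board and plate. Lift the sugar shaker up over the front rail of the small steel rack and stand it on the counter just behind the board, centred on the edge opposite the paddle's handle and about two fingers' width clear of that edge. Everything stands the way up it stands now and is let go; leave the amber jar in the rack where it is.

Things in the scene. Friction and masses are not known exactly. Their poses are not given: they have to be found in the camera images.
- bottle_center (a point): Squeeze bottle, cream-coloured cylinder 48 mm in diameter and 100 mm high, with a white cap and pointed nozzle, 140 mm high in all, about 0.2 kg. Starts upright on the counter. The point is on its axis, 70 mm above its foot; z along its axis, upward. Grip the cylinder.
- ramekin_center (a point): Ramekin, small open ribbed white ceramic pot, 60 mm across the rim, 56 mm across the foot, 45 mm high, wall 4 mm. Starts upright on the counter. The point is on its axis, half-way up (22.5 mm above its foot); z upward. Grip across the outside.
- mould_center (a point): Pudding mould, bare dark steel, solid-looking tapered cup standing with its wide mouth down: a 62 mm diameter lip at the foot (4 mm high), above it 56 mm narrowing to 48 mm at the closed top, 60 mm high. Starts on the counter. The point is on its axis, half-way up (30 mm above its foot); z upward. Grip across the sides.
- shaker_center (a point): Sugar shaker, steel cylinder 56 mm in diameter with a domed perforated lid (53 mm), 100 mm high, about 0.2 kg. Starts upright on the rack's deck behind the front rail. The point is on its axis, 50 mm above its foot; z upward.
- board: Wooden paddle board, flat, fixed; blade 120 mm (x) by 130 mm (y), 18 mm thick; a 30 mm wide handle reaches 67 mm out from the middle of its -x edge, roughly towards the robot. Origin: blade's centre, on the counter; z up. Behind it = beyond its +x edge, opposite the handle: there the shaker's axis stands about 113 mm from the origin along +x (25 mm gap). Plate about 310 mm away along its +y or -y.
- plate: Round white ceramic plate, 150 mm in diameter, fixed to the counter, with a flat inner floor about 90 mm across, 6 mm above the counter, and a rim rising to 16 mm. Origin at its centre, on the counter; z up.
- rack: Small steel rack, fixed, open above: deck 120 mm deep (x) by 220 mm wide (y), its top 20 mm above the counter; round front retaining rail along y, 8 mm thick, 61 mm in front (-x) of the centre, top at 56 mm; side plates 50 mm high, back plate 100 mm high, 60 mm behind the centre. Origin under its centre, on the counter; its front (-x) faces roughly the robot.
- jar_center (a point): Bystander: amber glass jar with black lid, 50 mm in diameter, 80 mm high, beside the shaker on the rack towards the rack's +y end. The point is on its axis, half-way up. Leave it there.
Not all that is in view belongs to the job. Leave any pink look-alike of the part that bears shaker_center alone.

How it is judged (in metres and radians):
At the end, for the whole second after the job is handed in: All upright, at rest: ramekin on board and mould on plate, within 15 mm of centre; bottle between, within 170 mm of both centres and 18 mm of the board's y axis; shaker on the counter behind the board, 92 to 138 mm from its centre along its x, within 20 mm of its centre line (angle between each of bottle_center, shaker_center, ramekin_center, mould_center's own z axis and vertical below 0.12 rad and linear speed of each of bottle, shaker, ramekin, mould below 0.02 m/s and angular speed of each of bottle, shaker, ramekin, mould below 0.2 rad/s and horizontal distance between ramekin_center and board below 0.015 m and z of ramekin_center in the frame of board between 0.036 and 0.046 m and horizontal distance between mould_center and plate below 0.015 m and z of mould_center in the frame of plate between 0.031 and 0.041 m and x of bottle_center in the frame of board between -0.018 and 0.018 m and horizontal distance between bottle_center and board below 0.17 m and horizontal distance between bottle_center and plate below 0.17 m and height (world z) of bottle_center between 0.064 and 0.076 m and x of shaker_center in the frame of board between 0.092 and 0.138 m and y of shaker_center in the frame of board between -0.02 and 0.02 m and height (world z) of shaker_center between 0.044 and 0.056 m); the robot touches nothing.
It fails at once if the amber jar is moved more than 20 mm (distance of jar_center from where it was at the start of the episode above 0.02 m).
It also fails if it takes over 120 s, if anything falls off the work surface, if the arm or the gripper's body presses on something with over 40 N, if the wrist force passes 120 N, or if a joint passes its speed limit or range.

## Working session

There is one attempt and no reset: what is moved stays moved. The work goes in short steps, Python scripts to look and compute and a tool call to move; the robot and the scene stay as the last step left them, time stands still between calls to the robot, and variables do not carry over. Pictures are saved under pics/ and viewed, at most 14 in all, crops included, and the job is handed in when it is done.

Besides the shell and the picture viewer there is one more tool, called after ">>>" by a JSON object that holds its "name" and its "arguments", one argument or row to a line. move_arm: Moves the arm, as the interface text tells. Its arguments: {"type":"object","properties":{"increments":{"type":"array","items":{"type":"object","properties":{"translation":{"type":"array","items":{"type":"number"}},"angular":{"type":"array","items":{"type":"number"}},"hand":{"type":"number"}}}}},"required":["increments"]}

```bash
mkdir -p pics; cat > h.py <<'E'
import numpy as np, cv2
from bench import robot,get_image,camera_info
def snap(n,f):
    im=get_image(n); cv2.imwrite('pics/'+f+'.png',im); return im
def ray(n,px,ci=None):
    c=ci or camera_info(n); K=np.array(c['mtx'],float).reshape(3,3);k=c['k1']
    d=cv2.undistortPoints(np.array([[px]],float),K,np.array([k,0,0,0,0.]))[0,0]
    R=cv2.Rodrigues(np.array(c['rvec'],float))[0];t=np.array(c['tvec'],float).ravel()
    return -R.T@t, R.T@np.array([d[0],d[1],1.])
def onz(n,px,z,ci=None):
    o,d=ray(n,px,ci); return o+d*(z-o[2])/d[2]
def proj(n,P,ci=None):
    c=ci or camera_info(n)
    return cv2.projectPoints(np.array(P,float).reshape(-1,1,3),np.array(c['rvec'],float),np.array(c['tvec'],float),np.array(c['mtx'],float).reshape(3,3),np.array([c['k1'],0,0,0,0.]))[0][:,0]
E
python3 - <<'E'
from h import *
a=snap('top','top0');b=snap('side','side0')
for n in('top','side'):print(n,ray(n,(280,210)))
s=robot.read_state();print(s['eef_pos'],s['tcp_rot'],s['clock'],s['width'])
E
```

```text
top (array([ 434.23956922,   52.88628441, 1637.29767649]), array([ 0.06758286, -0.00765957, -0.99778428]))
side (array([ 94.00285035, 680.80037071, 761.25142899]), array([ 0.43899131, -0.60599002, -0.6634283 ]))
[ 298.07074371 -605.10961975  202.21278161] [ 3.14012280e+00 -1.50179543e-04 -2.68395018e+00] 0.1 1.000000436613559
```

View pics/top0.png

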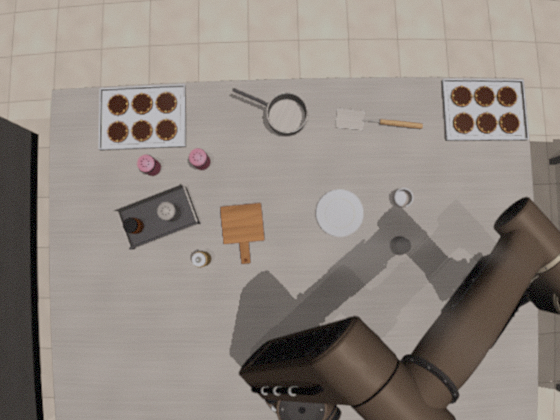

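View pics/side0.png

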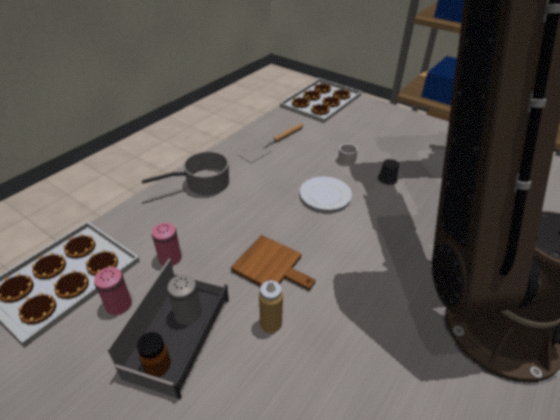

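Top view: board (243,223) with its handle toward the robot, plate (340,213), ramekin (402,197), mould (400,245), bottle (200,259), and rack (158,217) holding shaker (166,211) and jar (134,226). Shaker candidates are the steel one at (166,211) and two pink ones at (147,163) and (199,158). The steel one on the rack deck behind the rail fits the description, and I'll confirm it in the crop.

```bash
python3 - <<'E'
from h import *
im=cv2.imread('pics/top0.png'); hsv=cv2.cvtColor(im,cv2.COLOR_BGR2HSV)
cv2.imwrite('pics/crop0.png',cv2.resize(im[140:280,100:260],None,fx=4,fy=4,interpolation=cv2.INTER_CUBIC))
def cnts(m,roi):
    z=np.zeros_like(m);x0,y0,x1,y1=roi;z[y0:y1,x0:x1]=m[y0:y1,x0:x1]
    c=cv2.findContours(z,0,cv2.CHAIN_APPROX_NONE)[0];return max(c,key=cv2.contourArea)
# board: cast blade contour to z=18
m=cv2.inRange(hsv,(5,110,50),(22,255,255)); c=cnts(m,(215,195,275,270))
P=np.array([onz('top',p,18)[:2] for p in c[:,0].astype(float)])
b0=P[:,0].min()
r=cv2.minAreaRect(P.astype(np.float32));print('board all',r)
m2=cv2.morphologyEx(cv2.drawContours(np.zeros_like(m),[c],-1,255,-1),cv2.MORPH_OPEN,np.ones((15,15),np.uint8));c=cnts(m2,(215,195,275,270))
P=np.array([onz('top',p,18)[:2] for p in c[:,0].astype(float)]);r=cv2.minAreaRect(P.astype(np.float32));print('blade',r)
m=cv2.inRange(hsv,(0,0,185),(180,60,255));c=cnts(m,(305,180,375,245))
P=np.array([onz('top',p,14)[:2] for p in c[:,0].astype(float)]);print('plate',cv2.fitEllipse(P.astype(np.float32)))
m=cv2.inRange(hsv,(0,0,0),(180,255,85));c=cnts(m,(110,180,205,252))
P=np.array([onz('top',p,40)[:2] for p in c[:,0].astype(float)]);print('rack',cv2.minAreaRect(P.astype(np.float32)))
for n,p,z in[('ramekin',(402,197),45),('mould',(400,245),60),('bottle',(199,259),120),('shaker',(166,211),120),('jar',(134,226),100)]:print(n,onz('top',p,z).round())
s=cv2.imread('pics/side0.png')
E
```

```text
board all ((473.4729919433594, 158.953857421875), (180.55014038085938, 126.6578369140625), 3.6592776775360107)
blade ((506.41912841796875, 160.41110229492188), (125.35343170166016, 112.84141540527344), 88.84667205810547)
plate ((563.4834594726562, -168.145751953125), (55.86976623535156, 117.70475769042969), 141.45848083496094)
rack ((531.61376953125, 428.51806640625), (132.45355224609375, 220.93597412109375), 19.85479164123535)
ramekin [ 573. -340.   45.]
mould [ 424. -324.   60.]
bottle [399. 282. 120.]
shaker [543. 378. 120.]
jar [502. 481. 100.]
```

View pics/crop0.png

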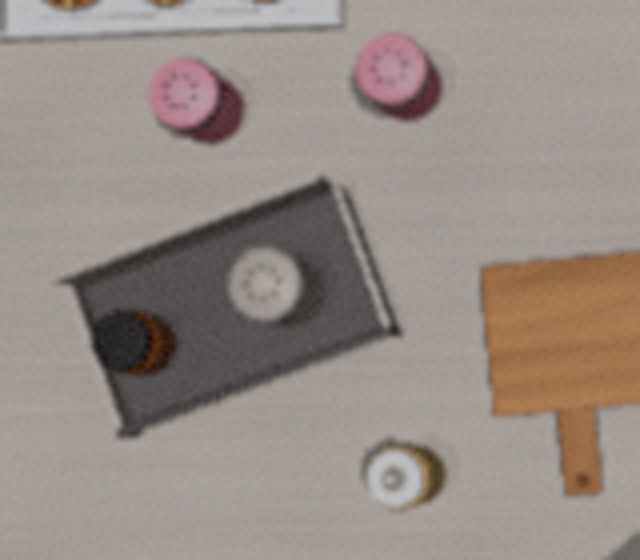

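The steel shaker is at crop (264,285), standing on the rack deck. It is not pink, so it's the one meant, and the jar is at crop (125,342). Next, a closer look from the wrist camera.

```bash
cat >> h.py <<'E'
def go(x,y,z,yaw,st=None):
    from scipy.spatial.transform import Rotation as Ro
    s=robot.read_state();R=Ro.from_euler('xyz',s['tcp_rot']);T=Ro.from_euler('xyz',[np.pi,0,yaw])
    t=R.inv().apply(np.array([x,y,z])-s['eef_pos'])/1000;w=(R.inv()*T).as_rotvec()
    print('go',(x,y,z,yaw),'translation',t.round(4),'angular',w.round(4),'dist',np.linalg.norm(t).round(3),'t',s['clock'])
E
python3 - <<'E'
from h import *
print(onz('top',(340,213),12).round(), [camera_info('wrist')[k] for k in('mtx','k1')])
print(ray('wrist',(280,210)))
go(470,-330,330,np.pi)
E
```

```text
[ 530. -148.   12.] [array([[333.13785066,   0.        , 277.01544253],
       [  0.        , 333.13785066, 213.4386919 ],
       [  0.        ,   0.        ,   1.        ]]), -0.078949067742861]
(array([ 227.78992599, -641.27751104,  384.18924621]), array([ 0.24858949,  0.13445455, -0.95932896]))
go (470, -330, 330, 3.141592653589793) translation [-0.2758  0.171  -0.1276] angular [ 0.0014 -0.0005  0.4576] dist 0.349 t 0.1
```

>>> {"name": "move_arm", "arguments": {
  "increments": [
    {"translation": [-0.276, 0.21, -0.127], "angular": [0, 0, 0.457], "hand": 0.0876},
    {"translation": [-0.276, 0.21, -0.127], "angular": [0, 0, 0.457], "hand": 0.0876},
    {"translation": [-0.276, 0.21, -0.127], "angular": [0, 0, 0.457], "hand": 0.0876},
    {"translation": [-0.276, 0.21, -0.127], "angular": [0, 0, 0.457], "hand": 0.0876},
    {"translation": [-0.276, 0.21, -0.127], "angular": [0, 0, 0.457], "hand": 0.0876}
  ]
}}

```text
clock: 0.72
eef_pos: [428.7, -342.8, 310.3]
tcp_rot: [3.141, -0.0, -3.141]
ft_force: [0.3, -0.0, -0.1]
width: 1.003
gripper_force: 0.0
```

```bash
python3 - <<'E'
from h import *
s=robot.read_state();print(s['eef_pos'],s['tcp_rot'],s['joint_velocities'],s['ft_force'])
E
```

```text
[ 428.74799892 -342.79315508  310.25273983] [ 3.14134794e+00 -2.10194638e-04 -3.14096419e+00] [ 0.89638101 -0.26676441  0.07049854  0.00118548 -0.33885995 -0.88796008] [ 0.31495423 -0.02275885 -0.07584399]
```

>>> {"name": "move_arm", "arguments": {
  "increments": [
    {"translation": [0, 0.06, 0], "angular": [0, 0, 0], "hand": 0.0876},
    {"translation": [0, 0.06, 0], "angular": [0, 0, 0], "hand": 0.0876},
    {"translation": [0, 0.06, 0], "angular": [0, 0, 0], "hand": 0.0876},
    {"translation": [0, 0.06, 0], "angular": [0, 0, 0], "hand": 0.0876},
    {"translation": [0, 0.06, 0], "angular": [0, 0, 0], "hand": 0.0876}
  ]
}}

```text
clock: 1.35
eef_pos: [428.0, -285.6, 309.3]
tcp_rot: [3.141, -0.001, 3.141]
ft_force: [0.3, -0.2, 0.3]
width: 0.999
gripper_force: 0.0
```

```bash
python3 - <<'E'
from h import *
s=robot.read_state();print(s['eef_pos'],s['tcp_rot'],np.abs(s['joint_velocities']).max())
im=snap('wrist','w1')
import pickle;pickle.dump(camera_info('wrist'),open('w1.pkl','wb'))
print(proj('wrist',[(573,-340,45),(424,-324,60),(530,-148,12)]))
E
```

```text
[ 428.02148695 -285.60900033  309.31269757] [ 3.14141334e+00 -1.01276002e-03  3.14057315e+00] 0.0024274000295124235
[[240.74882311 269.86748451]
 [248.09908231 171.67627739]
 [366.54158102 234.6770492 ]]
```

View pics/w1.png

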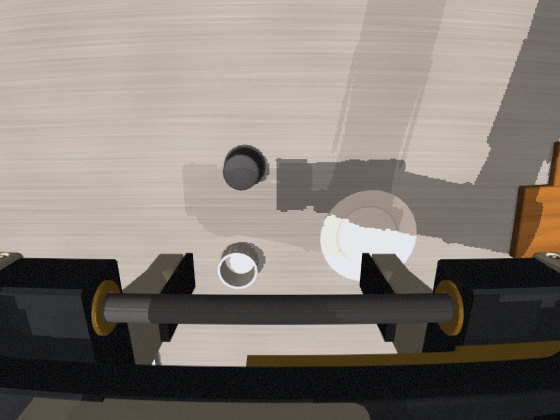

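Wrist view: mould top at about (241,171), ramekin rim at about (238,270), plate with outline 320–416 by 190–281 centred near (368,235.5), and the board's corner at right.

```bash
python3 - <<'E'
from h import *
import pickle
ci=pickle.load(open('w1.pkl','rb'));im=cv2.imread('pics/w1.png');g=cv2.cvtColor(im,cv2.COLOR_BGR2GRAY)
print('plate',onz('wrist',(368,235.5),15,ci).round(1))
print('plate extents',[onz('wrist',p,15,ci).round(1)[:2] for p in((320,237),(416,237),(371,190),(364,281))])
print('mould',onz('wrist',(241,171),60,ci).round(1))
print('ramekin',onz('wrist',(238,270),45,ci).round(1))
c=cv2.resize(np.hstack([im[135:295,200:290],im[180:290,310:425].copy() if 0 else im[135:295,310:425]]),None,fx=3.7,fy=3.7,interpolation=cv2.INTER_CUBIC)
cv2.imwrite('pics/c1.png',c);print(c.shape)
E
```

```text
plate [ 530.2 -146.5   15. ]
plate extents [array([ 532.5, -220.4]), array([533. , -70.6]), array([ 458.7, -147.7]), array([ 608.4, -146.3])]
mould [ 423.1 -333.3   60. ]
ramekin [ 573.2 -344.1   45. ]
(592, 758, 3)
```

View pics/c1.png

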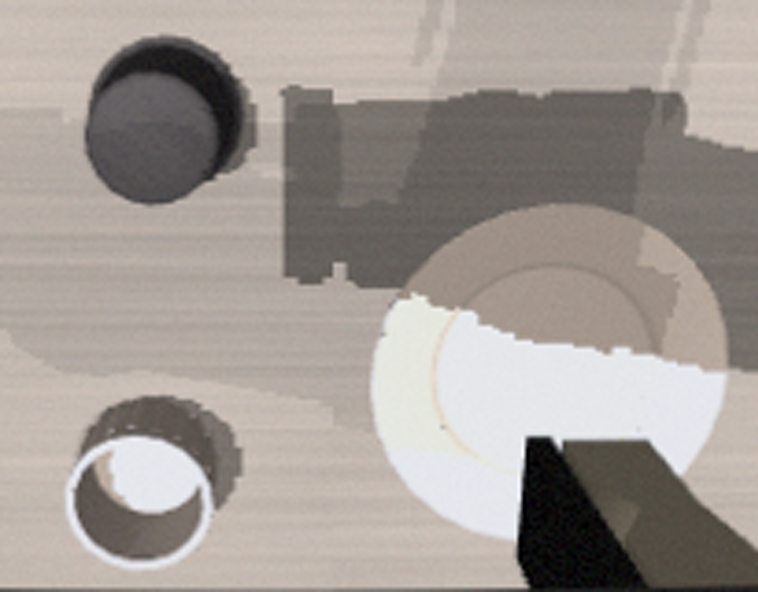

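```bash
python3 - <<'E'
from h import *
import pickle
ci=pickle.load(open('w1.pkl','rb'))
print('mould',onz('wrist',(241.4,171.8),60,ci).round(1),onz('wrist',(245.4,165.8),2,ci).round(1))
print('ramekin',onz('wrist',(237.7,270.7),45,ci).round(1))
E
```

```text
mould [ 424.1 -332.8   60. ] [ 425.2 -332.8    2. ]
ramekin [ 574.4 -344.6   45. ]
```

>>> {"name": "move_arm", "arguments": {
  "increments": [
    {"translation": [0.004, -0.047, 0.0], "angular": [0, 0, 0], "hand": 0.0876},
    {"translation": [0.004, -0.047, 0.06], "angular": [0, 0, 0], "hand": 0.0876},
    {"translation": [0.004, -0.047, 0.12], "angular": [0, 0, 0], "hand": 0.0876},
    {"translation": [0.004, -0.047, 0.17], "angular": [0, 0, 0], "hand": 0.0876},
    {"translation": [0.004, -0.047, 0.19], "angular": [0, 0, 0], "hand": 0.0876}
  ]
}}

```text
clock: 2.02
eef_pos: [422.1, -331.6, 116.3]
tcp_rot: [3.14, -0.005, 3.141]
ft_force: [0.5, 0.8, 1.1]
width: 1.001
gripper_force: 0.0
```

>>> {"name": "move_arm", "arguments": {
  "increments": [
    {"translation": [-0.001, 0, 0.05], "angular": [0, 0, 0], "hand": 0.0876},
    {"translation": [-0.001, 0, 0.09], "angular": [0, 0, 0], "hand": 0.0876},
    {"translation": [-0.001, 0, 0.1], "angular": [0, 0, 0], "hand": 0.0876},
    {"translation": [-0.001, 0, 0.1], "angular": [0, 0, 0], "hand": 0.03},
    {"translation": [-0.001, 0, 0.1], "angular": [0, 0, 0], "hand": 0.03}
  ]
}}

```text
clock: 2.65
eef_pos: [426.6, -332.3, 21.4]
tcp_rot: [-3.141, 0.002, -3.141]
ft_force: [-0.0, -0.8, 0.7]
width: 0.829
gripper_force: 0.0
```

>>> {"name": "move_arm", "arguments": {
  "increments": [
    {"translation": [0, 0, 0], "angular": [0, 0, 0], "hand": 0.03},
    {"translation": [0, 0, 0], "angular": [0, 0, 0], "hand": 0.03},
    {"translation": [0, 0, 0], "angular": [0, 0, 0], "hand": 0.03},
    {"translation": [0, 0, 0], "angular": [0, 0, 0], "hand": 0.03},
    {"translation": [0, 0, 0], "angular": [0, 0, 0], "hand": 0.03}
  ]
}}

```text
clock: 3.28
eef_pos: [425.9, -332.0, 20.6]
tcp_rot: [-3.141, 0.001, -3.14]
ft_force: [-0.4, -0.3, 7.0]
width: 0.548
gripper_force: 30.2
```

>>> {"name": "move_arm", "arguments": {
  "increments": [
    {"translation": [0, 0, -0.04], "angular": [0, 0, 0], "hand": 0.03},
    {"translation": [-0.02, 0.03, -0.08], "angular": [0, 0, 0], "hand": 0.03},
    {"translation": [-0.05, 0.08, -0.08], "angular": [0, 0, 0], "hand": 0.03},
    {"translation": [-0.08, 0.13, -0.08], "angular": [0, 0, 0], "hand": 0.03},
    {"translation": [-0.107, 0.178, -0.08], "angular": [0, 0, 0], "hand": 0.03}
  ]
}}

```text
clock: 3.9
eef_pos: [532.9, -151.8, 100.0]
tcp_rot: [3.141, 0.0, -3.141]
ft_force: [0.9, -0.2, -0.2]
width: 0.546
gripper_force: 29.9
```

>>> {"name": "move_arm", "arguments": {
  "increments": [
    {"translation": [0, 0.008, 0], "angular": [0, 0, 0], "hand": 0.03},
    {"translation": [0, 0.008, 0], "angular": [0, 0, 0], "hand": 0.03},
    {"translation": [0, 0.008, 0], "angular": [0, 0, 0], "hand": 0.03}
  ]
}}

```text
clock: 4.28
eef_pos: [531.6, -146.3, 99.7]
tcp_rot: [3.142, -0.001, 3.142]
ft_force: [0.7, -1.5, -1.2]
width: 0.547
gripper_force: 29.9
```

```bash
python3 - <<'E'
from h import *
import pickle
s=robot.read_state();print(s['eef_pos'],s['width'])
im=snap('wrist','w2');pickle.dump(camera_info('wrist'),open('w2.pkl','wb'))
E
```

```text
[ 531.56158788 -146.32483286   99.68149651] 0.5470901929178837
```

View pics/w2.png

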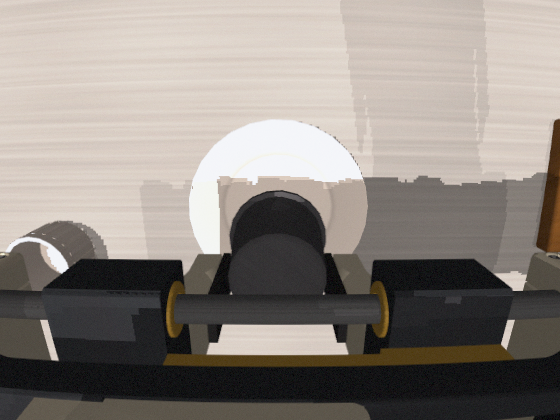

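The mould is held upright in front of the plate, whose outline spans columns 189–368 at row 205 with its near edge at (278,120).

```bash
python3 - <<'E'
from h import *
import pickle
ci=pickle.load(open('w2.pkl','rb'))
for p in((189,205),(368,205),(278,120)):print(onz('wrist',p,15,ci).round(1))
E
```

```text
[ 527.1 -220.9   15. ]
[527.1 -71.3  15. ]
[ 458.7 -146.6   15. ]
```

>>> {"name": "move_arm", "arguments": {
  "increments": [
    {"translation": [-0.003, 0, 0.04], "angular": [0, 0, 0], "hand": 0.03},
    {"translation": [-0.003, 0, 0.065], "angular": [0, 0, 0], "hand": 0.03},
    {"translation": [-0.003, 0, 0.071], "angular": [0, 0, 0], "hand": 0.03},
    {"translation": [-0.003, 0, 0.073], "angular": [0, 0, 0], "hand": 0.03},
    {"translation": [-0.003, 0, 0.073], "angular": [0, 0, 0], "hand": 0.03}
  ]
}}

```text
clock: 4.95
eef_pos: [535.9, -145.9, 27.7]
tcp_rot: [-3.142, 0.001, -3.141]
ft_force: [-0.5, 0.2, -1.2]
width: 0.554
gripper_force: 29.9
```

>>> {"name": "move_arm", "arguments": {
  "increments": [
    {"translation": [0, 0, 0.001], "angular": [0, 0, 0], "hand": 0.03},
    {"translation": [0, 0, 0.001], "angular": [0, 0, 0], "hand": 0.03}
  ]
}}

```text
clock: 5.2
eef_pos: [536.0, -145.6, 26.7]
tcp_rot: [-3.141, 0.002, -3.14]
ft_force: [-0.2, 0.5, 3.2]
width: 0.549
gripper_force: 30.0
```

>>> {"name": "move_arm", "arguments": {
  "increments": [
    {"translation": [0, 0, 0], "angular": [0, 0, 0], "hand": 0.0876},
    {"translation": [0, 0, 0], "angular": [0, 0, 0], "hand": 0.0876},
    {"translation": [0, 0, 0], "angular": [0, 0, 0], "hand": 0.0876},
    {"translation": [0, 0, 0], "angular": [0, 0, 0], "hand": 0.0876},
    {"translation": [0, 0, 0], "angular": [0, 0, 0], "hand": 0.0876}
  ]
}}

```text
clock: 5.82
eef_pos: [535.2, -145.6, 25.7]
tcp_rot: [3.142, -0.0, -3.141]
ft_force: [-0.4, -0.5, 1.0]
width: 0.986
gripper_force: 0.0
```

>>> {"name": "move_arm", "arguments": {
  "increments": [
    {"translation": [0, 0, -0.03], "angular": [0, 0, 0], "hand": 0.0876},
    {"translation": [0, 0, -0.08], "angular": [0, 0, 0], "hand": 0.0876},
    {"translation": [0, 0, -0.12], "angular": [0, 0, 0], "hand": 0.0876},
    {"translation": [0.02, -0.06, -0.12], "angular": [0, 0, 0], "hand": 0.0876},
    {"translation": [0.03, -0.12, -0.12], "angular": [0, 0, 0], "hand": 0.0876}
  ]
}}

```text
clock: 6.45
eef_pos: [505.3, -266.2, 146.9]
tcp_rot: [-3.141, 0.002, -3.138]
ft_force: [0.7, -0.5, -1.2]
width: 1.001
gripper_force: 0.0
```

```bash
python3 - <<'E'
from h import *
go(574.4,-344.6,120,np.pi)
E
```

```text
go (574.4, -344.6, 120, 3.141592653589793) translation [-0.0688 -0.0786  0.0271] angular [-0.0002  0.0021  0.0033] dist 0.108 t 6.45
```

>>> {"name": "move_arm", "arguments": {
  "increments": [
    {"translation": [-0.035, -0.04, 0], "angular": [0, 0, 0], "hand": 0.0876},
    {"translation": [-0.069, -0.078, 0.02], "angular": [0, 0, 0], "hand": 0.0876},
    {"translation": [-0.069, -0.078, 0.05], "angular": [0, 0, 0], "hand": 0.0876},
    {"translation": [-0.069, -0.078, 0.08], "angular": [0, 0, 0], "hand": 0.0876},
    {"translation": [-0.069, -0.078, 0.08], "angular": [0, 0, 0], "hand": 0.0876}
  ]
}}

```text
clock: 7.08
eef_pos: [572.4, -343.0, 63.0]
tcp_rot: [3.14, -0.005, -3.141]
ft_force: [0.4, -0.1, 0.4]
width: 0.998
gripper_force: 0.0
```

```bash
python3 - <<'E'
from h import *
go(574.4,-344.6,13,np.pi)
E
```

```text
go (574.4, -344.6, 13, 3.141592653589793) translation [-0.0023 -0.0017  0.0499] angular [ 0.0019 -0.0052  0.0001] dist 0.05 t 7.075
```

>>> {"name": "move_arm", "arguments": {
  "increments": [
    {"translation": [-0.001, -0.001, 0.03], "angular": [0, 0, 0], "hand": 0.0876},
    {"translation": [-0.001, -0.001, 0.052], "angular": [0, 0, 0], "hand": 0.0876},
    {"translation": [-0.001, -0.001, 0.052], "angular": [0, 0, 0], "hand": 0.0876},
    {"translation": [-0.001, -0.001, 0.052], "angular": [0, 0, 0], "hand": 0.04},
    {"translation": [-0.001, -0.001, 0.052], "angular": [0, 0, 0], "hand": 0.04}
  ]
}}

```text
clock: 7.7
eef_pos: [576.4, -344.8, 15.6]
tcp_rot: [-3.141, 0.002, -3.14]
ft_force: [0.3, 0.8, -0.2]
width: 0.831
gripper_force: 0.0
```

>>> {"name": "move_arm", "arguments": {
  "increments": [
    {"translation": [0, 0, 0], "angular": [0, 0, 0], "hand": 0.04},
    {"translation": [0, 0, 0], "angular": [0, 0, 0], "hand": 0.04},
    {"translation": [0, 0, 0], "angular": [0, 0, 0], "hand": 0.04},
    {"translation": [0, 0, 0], "angular": [0, 0, 0], "hand": 0.04},
    {"translation": [0, 0, 0], "angular": [0, 0, 0], "hand": 0.04}
  ]
}}

```text
clock: 8.32
eef_pos: [575.9, -344.7, 14.7]
tcp_rot: [-3.141, 0.001, -3.141]
ft_force: [-0.8, 0.6, 6.0]
width: 0.671
gripper_force: 30.0
```

>>> {"name": "move_arm", "arguments": {
  "increments": [
    {"translation": [0, 0, -0.06], "angular": [0, 0, 0], "hand": 0.04},
    {"translation": [0, 0.02, -0.115], "angular": [0, 0, 0], "hand": 0.04},
    {"translation": [0.02, 0.06, -0.15], "angular": [0, 0, 0], "hand": 0.04},
    {"translation": [0.05, 0.1, -0.18], "angular": [0, 0, 0], "hand": 0.04},
    {"translation": [0.08, 0.14, -0.21], "angular": [0, 0, 0], "hand": 0.04}
  ]
}}

```text
clock: 8.95
eef_pos: [494.0, -203.4, 224.3]
tcp_rot: [3.141, -0.001, -3.141]
ft_force: [0.3, 0.2, -0.9]
width: 0.673
gripper_force: 30.0
```

>>> {"name": "move_arm", "arguments": {
  "increments": [
    {"translation": [0.03, 0.06, 0], "angular": [0, 0, 0], "hand": 0.04},
    {"translation": [0.05, 0.12, 0], "angular": [0, 0, 0], "hand": 0.04},
    {"translation": [0.05, 0.18, 0], "angular": [0, 0, 0], "hand": 0.04},
    {"translation": [0.05, 0.24, 0], "angular": [0, 0, 0], "hand": 0.04},
    {"translation": [0.05, 0.3, 0], "angular": [0, 0, 0], "hand": 0.04}
  ]
}}

```text
clock: 9.57
eef_pos: [444.3, 97.3, 224.0]
tcp_rot: [3.141, 0.001, -3.14]
ft_force: [2.6, -0.3, -1.4]
width: 0.668
gripper_force: 30.0
```

>>> {"name": "move_arm", "arguments": {
  "increments": [
    {"translation": [0, 0.05, 0], "angular": [0, 0, 0], "hand": 0.04},
    {"translation": [0, 0.07, 0], "angular": [0, 0, 0], "hand": 0.04},
    {"translation": [0, 0.07, 0], "angular": [0, 0, 0], "hand": 0.04},
    {"translation": [0, 0.07, 0], "angular": [0, 0, 0], "hand": 0.04}
  ]
}}

```text
clock: 10.07
eef_pos: [444.7, 164.5, 223.6]
tcp_rot: [-3.141, -0.001, -3.141]
ft_force: [-0.2, -0.3, -1.2]
width: 0.672
gripper_force: 30.0
```

```bash
python3 - <<'E'
from h import *
import pickle
s=robot.read_state();print(s['eef_pos'],s['width'],np.abs(s['joint_velocities']).max())
im=snap('wrist','w3');pickle.dump(camera_info('wrist'),open('w3.pkl','wb'))
E
```

```text
[444.7253158  164.46539918 223.56034288] 0.6721949651402029 0.010854444037290169
```

View pics/w3.png

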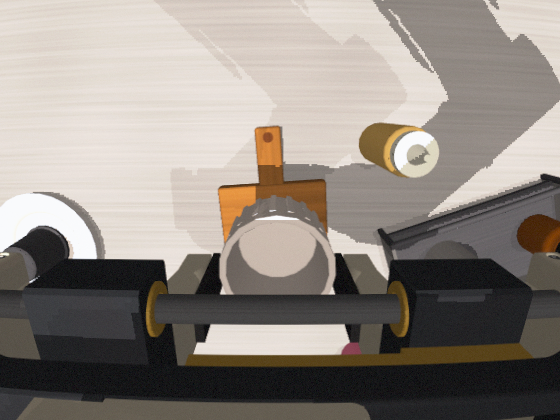

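Wrist view: the ramekin is held over the board. The board's front corners are near (219,188) and (326,181), with the handle tip at (268,127). The bottle's cap is at (415,153) with its foot near (376,143), and the rack rail runs from (384,235) to (555,180).

```bash
python3 - <<'E'
from h import *
import pickle
ci=pickle.load(open('w3.pkl','rb'));im=cv2.imread('pics/w3.png')
W=lambda p,z:onz('wrist',p,z,ci)[:2]
l,r=W((219,188),18),W((326,181),18);print(l.round(1),r.round(1),np.linalg.norm(r-l))
h=W((268,127),18);ey=(r-l)/np.linalg.norm(r-l);ex=np.array([ey[1],-ey[0]]);m=(l+r)/2
print('yaw',np.arctan2(ex[1],ex[0]),'handle len',(m-h)@ex,(m-h)@ey,'centre',m+60*ex)
hsv=cv2.cvtColor(im,cv2.COLOR_BGR2HSV)
for z in(118,120):print('cap?',W((416,153),z).round(1))
print('nozzle',W((418,155),140).round(1))
c=np.hstack([im[115:265,200:350],im[100:250,340:480]]);cv2.imwrite('pics/c3.png',cv2.resize(c,None,fx=2.7,fy=2.7,interpolation=cv2.INTER_CUBIC))
E
```

```text
[453.   94.3] [444.5 221.5] 127.47244823820428
yaw 0.06685601511569678 handle len 66.62546270358318 0.22242594088088655 centre [508.57749554 161.92081781]
cap? [399.1 284.3]
cap? [398.9 283.4]
nozzle [398.2 276.9]
```

View pics/c3.png

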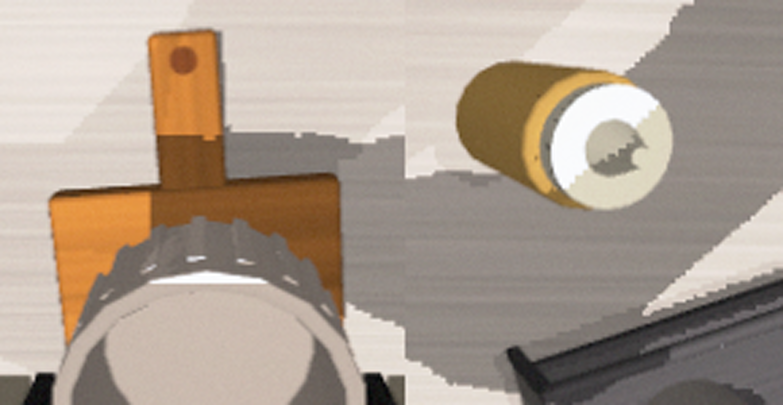

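>>> {"name": "move_arm", "arguments": {
  "increments": [
    {"translation": [-0.05, -0.002, 0.0], "angular": [0, 0, 0], "hand": 0.04},
    {"translation": [-0.064, -0.002, 0.05], "angular": [0, 0, 0], "hand": 0.04},
    {"translation": [-0.064, -0.002, 0.1], "angular": [0, 0, 0], "hand": 0.04},
    {"translation": [-0.064, -0.002, 0.13], "angular": [0, 0, 0], "hand": 0.04},
    {"translation": [-0.064, -0.002, 0.15], "angular": [0, 0, 0], "hand": 0.04}
  ]
}}

```text
clock: 10.75
eef_pos: [508.5, 161.5, 72.2]
tcp_rot: [-3.14, -0.002, 3.14]
ft_force: [0.3, -0.3, -1.1]
width: 0.675
gripper_force: 30.0
```

```bash
python3 - <<'E'
from h import *
import pickle
go(509.5,162,33,np.pi)
ci=pickle.load(open('w3.pkl','rb'))
print(onz('wrist',(378.9,143),0,ci))
E
```

```text
go (509.5, 162, 33, 3.141592653589793) translation [-0.0011  0.0006  0.0392] angular [-0.0013 -0.0017 -0.0013] dist 0.039 t 10.75
[401.07064428 286.62155383   0.        ]
```

>>> {"name": "move_arm", "arguments": {
  "increments": [
    {"translation": [-0.001, 0.001, 0.025], "angular": [0, 0, 0], "hand": 0.04},
    {"translation": [-0.001, 0.001, 0.036], "angular": [0, 0, 0], "hand": 0.04},
    {"translation": [-0.001, 0.001, 0.039], "angular": [0, 0, 0], "hand": 0.04},
    {"translation": [-0.001, 0.001, 0.04], "angular": [0, 0, 0], "hand": 0.04},
    {"translation": [-0.001, 0.001, 0.04], "angular": [0, 0, 0], "hand": 0.04}
  ]
}}

```text
clock: 11.38
eef_pos: [510.4, 164.6, 34.6]
tcp_rot: [3.141, 0.001, -3.141]
ft_force: [0.6, -0.3, -2.1]
width: 0.673
gripper_force: 30.0
```

>>> {"name": "move_arm", "arguments": {
  "increments": [
    {"translation": [0, -0.001, 0.001], "angular": [0, 0, 0], "hand": 0.04},
    {"translation": [0, -0.001, 0.001], "angular": [0, 0, 0], "hand": 0.04},
    {"translation": [0, -0.001, 0.001], "angular": [0, 0, 0], "hand": 0.04}
  ]
}}

```text
clock: 11.75
eef_pos: [510.0, 163.4, 32.9]
tcp_rot: [3.142, 0.0, -3.141]
ft_force: [-0.2, -1.0, -0.5]
width: 0.672
gripper_force: 30.0
```

>>> {"name": "move_arm", "arguments": {
  "increments": [
    {"translation": [0, 0, 0], "angular": [0, 0, 0], "hand": 0.0876},
    {"translation": [0, 0, 0], "angular": [0, 0, 0], "hand": 0.0876},
    {"translation": [0, 0, 0], "angular": [0, 0, 0], "hand": 0.0876},
    {"translation": [0, 0, 0], "angular": [0, 0, 0], "hand": 0.0876},
    {"translation": [0, 0, 0], "angular": [0, 0, 0], "hand": 0.0876}
  ]
}}

```text
clock: 12.38
eef_pos: [510.0, 163.4, 32.8]
tcp_rot: [-3.142, 0.0, -3.141]
ft_force: [0.1, 0.0, 0.2]
width: 0.999
gripper_force: 0.0
```

>>> {"name": "move_arm", "arguments": {
  "increments": [
    {"translation": [0, 0, -0.03], "angular": [0, 0, 0], "hand": 0.0876},
    {"translation": [0, 0, -0.09], "angular": [0, 0, 0], "hand": 0.0876},
    {"translation": [0, 0, -0.15], "angular": [0, 0, 0], "hand": 0.0876},
    {"translation": [0.03, 0.03, -0.17], "angular": [0, 0, 0], "hand": 0.0876},
    {"translation": [0.07, 0.07, -0.17], "angular": [0, 0, 0], "hand": 0.0876}
  ]
}}

```text
clock: 13.0
eef_pos: [440.4, 234.3, 205.0]
tcp_rot: [3.139, 0.003, 3.14]
ft_force: [-0.1, 1.5, -1.0]
width: 1.004
gripper_force: 0.0
```

```bash
python3 - <<'E'
from h import *
go(400,285,200,np.pi)
E
```

```text
go (400, 285, 200, 3.141592653589793) translation [0.0405 0.0506 0.005 ] angular [ 0.0031  0.003  -0.0016] dist 0.065 t 13.0
```

>>> {"name": "move_arm", "arguments": {
  "increments": [
    {"translation": [0.04, 0.051, 0], "angular": [0, 0, 0], "hand": 0.0876},
    {"translation": [0.04, 0.051, 0.01], "angular": [0, 0, 0], "hand": 0.0876},
    {"translation": [0.04, 0.051, 0.05], "angular": [0, 0, 0], "hand": 0.0876},
    {"translation": [0.04, 0.051, 0.09], "angular": [0, 0, 0], "hand": 0.0876},
    {"translation": [0.04, 0.051, 0.1], "angular": [0, 0, 0], "hand": 0.0876}
  ]
}}

```text
clock: 13.62
eef_pos: [399.0, 282.4, 100.5]
tcp_rot: [-3.138, -0.003, 3.142]
ft_force: [0.3, -0.2, 0.0]
width: 1.001
gripper_force: 0.0
```

>>> {"name": "move_arm", "arguments": {
  "increments": [
    {"translation": [0, 0, 0], "angular": [0, 0, 0], "hand": 0.0876},
    {"translation": [0, 0, 0], "angular": [0, 0, 0], "hand": 0.0876}
  ]
}}

```text
clock: 13.88
eef_pos: [400.8, 285.0, 104.2]
tcp_rot: [3.14, 0.001, -3.141]
ft_force: [0.0, 0.1, 0.1]
width: 0.999
gripper_force: 0.0
```

```bash
python3 - <<'E'
from h import *
go(400,285,80,np.pi); im=snap('wrist','w4')
print(proj('wrist',[(400,285,100),(424,285,100),(400,285,140)]))
E
```

```text
go (400, 285, 80, 3.141592653589793) translation [ 0.0008 -0.      0.0242] angular [0.0016 0.0015 0.0007] dist 0.024 t 13.875
[[278.37592269 246.68348407]
 [278.27297455 282.11437008]
 [278.88540871 278.4120457 ]]
```

View pics/w4.png

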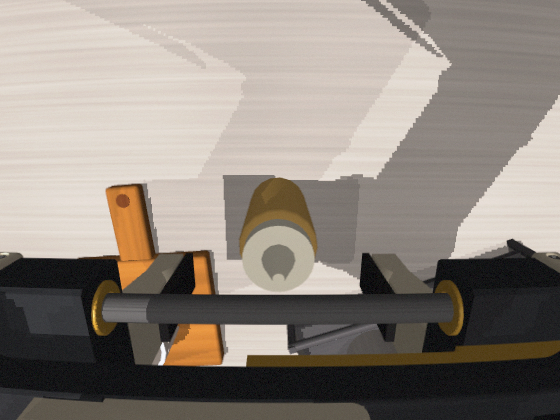

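The nozzle tip at (278,278) matches the prediction, and the bottle is centred between the fingers.

>>> {"name": "move_arm", "arguments": {
  "increments": [
    {"translation": [0, 0, 0.025], "angular": [0, 0, 0], "hand": 0.0876},
    {"translation": [0, 0, 0.025], "angular": [0, 0, 0], "hand": 0.0876},
    {"translation": [0, 0, 0.025], "angular": [0, 0, 0], "hand": 0.03},
    {"translation": [0, 0, 0.025], "angular": [0, 0, 0], "hand": 0.03},
    {"translation": [0, 0, 0.025], "angular": [0, 0, 0], "hand": 0.03}
  ]
}}

```text
clock: 14.55
eef_pos: [400.1, 284.7, 78.4]
tcp_rot: [3.141, 0.001, -3.141]
ft_force: [-0.7, -0.3, 0.5]
width: 0.724
gripper_force: 0.0
```

>>> {"name": "move_arm", "arguments": {
  "increments": [
    {"translation": [0, 0, 0], "angular": [0, 0, 0], "hand": 0.03},
    {"translation": [0, 0, 0], "angular": [0, 0, 0], "hand": 0.03},
    {"translation": [0, 0, 0], "angular": [0, 0, 0], "hand": 0.03},
    {"translation": [0, 0, 0], "angular": [0, 0, 0], "hand": 0.03},
    {"translation": [0, 0, 0], "angular": [0, 0, 0], "hand": 0.03}
  ]
}}

```text
clock: 15.18
eef_pos: [399.9, 284.4, 77.8]
tcp_rot: [3.142, 0.0, -3.141]
ft_force: [-0.7, 0.5, 0.4]
width: 0.492
gripper_force: 28.8
```

>>> {"name": "move_arm", "arguments": {
  "increments": [
    {"translation": [0, 0, -0.03], "angular": [0, 0, 0], "hand": 0.03},
    {"translation": [0, 0, -0.07], "angular": [0, 0, 0], "hand": 0.03},
    {"translation": [0, 0, -0.11], "angular": [0, 0, 0], "hand": 0.03},
    {"translation": [0, 0, -0.12], "angular": [0, 0, 0], "hand": 0.03}
  ]
}}

```text
clock: 15.68
eef_pos: [400.6, 285.1, 200.2]
tcp_rot: [3.139, 0.002, -3.141]
ft_force: [-0.7, -0.2, -2.6]
width: 0.494
gripper_force: 28.5
```

>>> {"name": "move_arm", "arguments": {
  "increments": [
    {"translation": [-0.02, -0.05, 0], "angular": [0, 0, 0], "hand": 0.03},
    {"translation": [-0.045, -0.105, 0], "angular": [0, 0, 0], "hand": 0.03},
    {"translation": [-0.07, -0.16, 0], "angular": [0, 0, 0], "hand": 0.03},
    {"translation": [-0.095, -0.215, 0], "angular": [0, 0, 0], "hand": 0.03},
    {"translation": [-0.115, -0.26, 0], "angular": [0, 0, 0], "hand": 0.03}
  ]
}}

```text
clock: 16.3
eef_pos: [514.9, 22.1, 196.7]
tcp_rot: [-3.141, -0.002, 3.142]
ft_force: [0.3, 2.0, -1.8]
width: 0.485
gripper_force: 28.5
```

>>> {"name": "move_arm", "arguments": {
  "increments": [
    {"translation": [-0.005, -0.018, 0], "angular": [0, 0, 0], "hand": 0.03},
    {"translation": [-0.005, -0.018, 0.05], "angular": [0, 0, 0], "hand": 0.03},
    {"translation": [-0.005, -0.018, 0.09], "angular": [0, 0, 0], "hand": 0.03},
    {"translation": [-0.005, -0.018, 0.1], "angular": [0, 0, 0], "hand": 0.03},
    {"translation": [-0.005, -0.018, 0.1], "angular": [0, 0, 0], "hand": 0.03}
  ]
}}

```text
clock: 16.92
eef_pos: [520.0, 6.3, 97.6]
tcp_rot: [-3.141, -0.001, -3.14]
ft_force: [-0.2, -0.7, -0.7]
width: 0.487
gripper_force: 28.5
```

```bash
python3 - <<'E'
from h import *
s=robot.read_state();print(s['eef_pos'],s['ft_force'],s['width'],s['gripper_force'])
go(520,7.5,78,np.pi);snap('side','s5')
E
```

```text
[519.98416224   6.28894987  97.60662921] [-0.20970087 -0.67227662 -0.69549028] 0.4872845848142241 28.502220361260697
go (520, 7.5, 78, 3.141592653589793) translation [-0.      0.0012  0.0196] angular [-0.0008 -0.0013  0.0011] dist 0.02 t 16.925
```

View pics/s5.png

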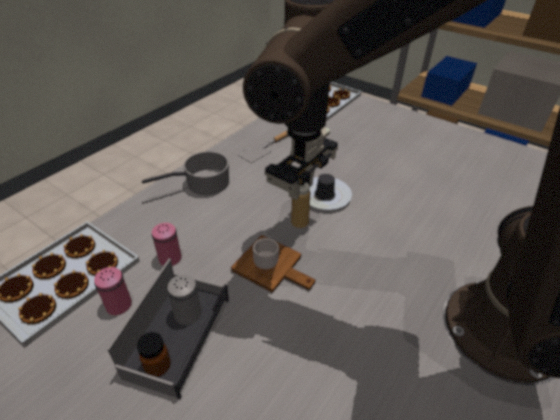

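The bottle hangs upright at (300,205), the ramekin sits on the board at (265,253) and the mould on the plate at (326,187).

>>> {"name": "move_arm", "arguments": {
  "increments": [
    {"translation": [0, 0.001, 0.012], "angular": [0, 0, 0], "hand": 0.03},
    {"translation": [0, 0.001, 0.018], "angular": [0, 0, 0], "hand": 0.03},
    {"translation": [0, 0.001, 0.02], "angular": [0, 0, 0], "hand": 0.03},
    {"translation": [0, 0.001, 0.02], "angular": [0, 0, 0], "hand": 0.03},
    {"translation": [0, 0.001, 0.02], "angular": [0, 0, 0], "hand": 0.03}
  ]
}}

```text
clock: 17.6
eef_pos: [520.3, 7.5, 78.2]
tcp_rot: [3.141, 0.001, -3.141]
ft_force: [-1.7, 0.2, 1.9]
width: 0.486
gripper_force: 29.0
```

>>> {"name": "move_arm", "arguments": {
  "increments": [
    {"translation": [0, 0, 0], "angular": [0, 0, 0], "hand": 0.0876},
    {"translation": [0, 0, 0], "angular": [0, 0, 0], "hand": 0.0876},
    {"translation": [0, 0, 0], "angular": [0, 0, 0], "hand": 0.0876},
    {"translation": [0, 0, 0], "angular": [0, 0, 0], "hand": 0.0876},
    {"translation": [0, 0, 0], "angular": [0, 0, 0], "hand": 0.0876}
  ]
}}

```text
clock: 18.23
eef_pos: [520.1, 7.4, 77.8]
tcp_rot: [-3.142, -0.0, -3.141]
ft_force: [-0.2, 0.2, -0.4]
width: 0.971
gripper_force: 0.0
```

>>> {"name": "move_arm", "arguments": {
  "increments": [
    {"translation": [0, 0, -0.03], "angular": [0, 0, 0], "hand": 0.0876},
    {"translation": [0, 0, -0.09], "angular": [0, 0, 0], "hand": 0.0876},
    {"translation": [0, 0, -0.15], "angular": [0, 0, 0], "hand": 0.0876},
    {"translation": [0.02, 0.05, -0.17], "angular": [0, 0, -0.1], "hand": 0.0876},
    {"translation": [0.05, 0.1, -0.18], "angular": [0, 0, -0.25], "hand": 0.0876}
  ]
}}

```text
clock: 18.85
eef_pos: [470.3, 108.3, 259.3]
tcp_rot: [3.141, 0.002, -2.889]
ft_force: [0.2, 1.5, -0.2]
width: 1.0
gripper_force: 0.0
```

```bash
python3 - <<'E'
from h import *
go(465,335,260,np.pi+.35)
E
```

```text
go (465, 335, 260, 3.491592653589793) translation [-0.0516  0.2208 -0.0004] angular [ 0.0007  0.0024 -0.0973] dist 0.227 t 18.85
```

>>> {"name": "move_arm", "arguments": {
  "increments": [
    {"translation": [-0.014, 0.06, 0], "angular": [0, 0, -0.05], "hand": 0.0876},
    {"translation": [-0.028, 0.12, 0], "angular": [0, 0, -0.097], "hand": 0.0876},
    {"translation": [-0.042, 0.175, 0], "angular": [0, 0, -0.097], "hand": 0.0876},
    {"translation": [-0.052, 0.22, 0], "angular": [0, 0, -0.097], "hand": 0.0876},
    {"translation": [-0.052, 0.22, 0], "angular": [0, 0, -0.097], "hand": 0.0876}
  ]
}}

```text
clock: 19.48
eef_pos: [465.3, 336.1, 256.7]
tcp_rot: [-3.141, -0.001, -2.791]
ft_force: [-0.3, -0.1, -0.6]
width: 0.998
gripper_force: 0.0
```

>>> {"name": "move_arm", "arguments": {
  "increments": [
    {"translation": [0, 0, 0], "angular": [0, 0, 0], "hand": 0.0876},
    {"translation": [0, 0, 0], "angular": [0, 0, 0], "hand": 0.0876}
  ]
}}

```text
clock: 19.73
eef_pos: [465.9, 332.5, 258.1]
tcp_rot: [3.141, 0.0, -2.795]
ft_force: [-0.2, 0.5, -0.8]
width: 0.999
gripper_force: 0.0
```

```bash
python3 - <<'E'
from h import *
import pickle
s=robot.read_state();print(s['eef_pos'],s['tcp_rot'])
snap('wrist','w6');pickle.dump(camera_info('wrist'),open('w6.pkl','wb'))
print(proj('wrist',[(543,378,120),(502,481,100)]))
E
```

```text
[465.87449    332.47987379 258.0561443 ] [ 3.14140524e+00  2.04832239e-04 -2.79464697e+00]
[[293.46459962 275.13419593]
 [390.35222044 263.52085396]]
```

View pics/w6.png

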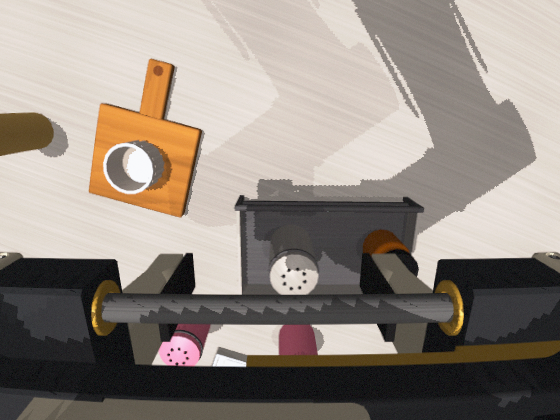

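Wrist view: shaker lid at (294,273), jar at about (390,250), rail along (240,204)–(420,208). Board corners are (103,103), (201,129), (184,216) and (90,191), with the ramekin rim at (134,168). The third, pink lid at (180,350) is one of the look-alikes.

```bash
python3 - <<'E'
from h import *
import pickle
ci=pickle.load(open('w6.pkl','rb'));W=lambda p,z:onz('wrist',p,z,ci)[:2]
C=np.array([W(p,18) for p in((103,103),(201,129),(184,216),(90,191))]);c=C.mean(0)
ex=(C[2]+C[3]-C[0]-C[1]);ex/=np.linalg.norm(ex);ey=(C[1]+C[2]-C[0]-C[3]);print(C.round(1),c.round(1),'yaw',np.arctan2(ex[1],ex[0]),np.arctan2(-ey[0],ey[1]))
print('ramekin',W((134,168),63).round(1))
b=.08;print('shaker goal',c+113*np.array([np.cos(b),np.sin(b)]))
print('shaker',W((294,273),118).round(1),'rail',W((240,204),52).round(1),W((420,208),52).round(1))
sh=W((294,273),118);go(sh[0],sh[1],160,-2.79)
E
```

```text
[[452.3  97.2]
 [442.6 222.7]
 [559.2 233. ]
 [568.9 103.7]] [505.8 164.2] yaw 0.07158931144659139 0.07623193572506075
ramekin [505.2 170. ]
shaker goal [618.39108471 173.19830198]
shaker [541.4 378.1] rail [507.7 299. ] [437.2 508.2]
go (np.float64(541.3620508849742), np.float64(378.09314140636457), 160, -2.79) translation [-0.0864  0.0173  0.0982] angular [ 0.0003  0.0004 -0.0048] dist 0.132 t 19.775
```

>>> {"name": "move_arm", "arguments": {
  "increments": [
    {"translation": [-0.045, 0.01, 0.0], "angular": [0, 0, 0], "hand": 0.0876},
    {"translation": [-0.086, 0.017, 0.02], "angular": [0, 0, 0], "hand": 0.0876},
    {"translation": [-0.086, 0.017, 0.06], "angular": [0, 0, 0], "hand": 0.0876},
    {"translation": [-0.086, 0.017, 0.1], "angular": [0, 0, 0], "hand": 0.0876},
    {"translation": [-0.086, 0.017, 0.11], "angular": [0, 0, 0], "hand": 0.0876}
  ]
}}

```text
clock: 20.4
eef_pos: [540.1, 376.6, 145.3]
tcp_rot: [-3.14, -0.004, -2.795]
ft_force: [0.1, 1.0, -0.1]
width: 0.998
gripper_force: 0.0
```

>>> {"name": "move_arm", "arguments": {
  "increments": [
    {"translation": [0, 0, 0], "angular": [0, 0, 0], "hand": 0.0876}
  ]
}}

```text
clock: 20.52
eef_pos: [541.3, 378.3, 148.5]
tcp_rot: [-3.141, 0.0, -2.794]
ft_force: [0.1, 0.3, 0.2]
width: 1.002
gripper_force: 0.0
```

```bash
python3 - <<'E'
from h import *
go(541.4,378.1,62,-2.79); im=snap('wrist','w7')
print(proj('wrist',[(541.4,378.1,118),(505.5,163,63),(505.5,163,18)]))
E
```

```text
go (541.4, 378.1, 62, -2.79) translation [-0.     -0.0002  0.0865] angular [-0.0004  0.0003 -0.0041] dist 0.086 t 20.525
[[277.54372371 231.74524524]
 [ 37.74488544  79.54706119]
 [ 70.07659644  83.20653071]]
```

View pics/w7.png

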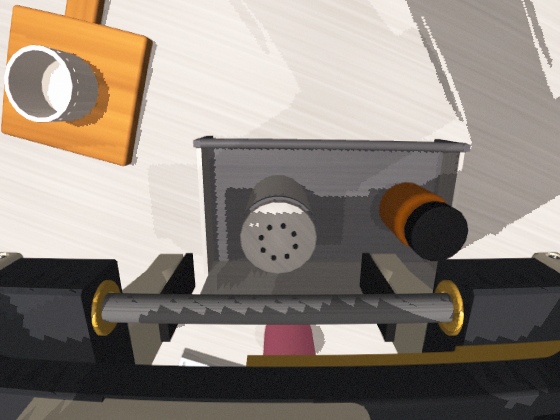

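Shaker lid at (278,235) matches the prediction, the jar at (436,230) is clear of the finger path, and the ramekin rim at (38,82) agrees with the board's centre.

>>> {"name": "move_arm", "arguments": {
  "increments": [
    {"translation": [0, 0, 0.04], "angular": [0, 0, 0], "hand": 0.0876},
    {"translation": [0, 0, 0.075], "angular": [0, 0, 0], "hand": 0.0876},
    {"translation": [0, 0, 0.086], "angular": [0, 0, 0], "hand": 0.0876},
    {"translation": [0, 0, 0.086], "angular": [0, 0, 0], "hand": 0.0876},
    {"translation": [0, 0, 0.086], "angular": [0, 0, 0], "hand": 0.04}
  ]
}}

```text
clock: 21.2
eef_pos: [541.9, 379.7, 64.0]
tcp_rot: [3.14, 0.003, -2.793]
ft_force: [-1.0, 0.8, -1.0]
width: 0.939
gripper_force: 0.0
```

>>> {"name": "move_arm", "arguments": {
  "increments": [
    {"translation": [0, 0, 0], "angular": [0, 0, 0], "hand": 0.04},
    {"translation": [0, 0, 0], "angular": [0, 0, 0], "hand": 0.04},
    {"translation": [0, 0, 0], "angular": [0, 0, 0], "hand": 0.04},
    {"translation": [0, 0, 0], "angular": [0, 0, 0], "hand": 0.04},
    {"translation": [0, 0, 0], "angular": [0, 0, 0], "hand": 0.04}
  ]
}}

```text
clock: 21.82
eef_pos: [541.0, 378.8, 62.2]
tcp_rot: [3.141, 0.001, -2.794]
ft_force: [-1.2, -0.5, 3.8]
width: 0.628
gripper_force: 30.0
```

>>> {"name": "move_arm", "arguments": {
  "increments": [
    {"translation": [0, 0, -0.02], "angular": [0, 0, 0], "hand": 0.04},
    {"translation": [0, 0, -0.06], "angular": [0, 0, 0], "hand": 0.04},
    {"translation": [0, 0, -0.1], "angular": [0, 0, 0], "hand": 0.04},
    {"translation": [0, 0, -0.12], "angular": [0, 0, 0], "hand": 0.04},
    {"translation": [0, 0, -0.12], "angular": [0, 0, 0], "hand": 0.04}
  ]
}}

```text
clock: 22.45
eef_pos: [541.2, 379.2, 182.7]
tcp_rot: [3.14, 0.002, -2.794]
ft_force: [0.1, -0.1, -2.3]
width: 0.632
gripper_force: 30.0
```

```bash
python3 - <<'E'
from h import *
go(619,172,182,np.pi+.075)
E
```

```text
go (619, 172, 182, 3.2165926535897933) translation [-0.0026 -0.2213  0.0005] angular [0.0015 0.0016 0.2727] dist 0.221 t 22.45
```

>>> {"name": "move_arm", "arguments": {
  "increments": [
    {"translation": [0, -0.05, 0], "angular": [0, 0, 0.06], "hand": 0.04},
    {"translation": [-0.001, -0.105, 0], "angular": [0, 0, 0.14], "hand": 0.04},
    {"translation": [-0.002, -0.16, 0], "angular": [0, 0, 0.22], "hand": 0.04},
    {"translation": [-0.003, -0.205, 0], "angular": [0, 0, 0.273], "hand": 0.04},
    {"translation": [-0.003, -0.221, 0], "angular": [0, 0, 0.273], "hand": 0.04}
  ]
}}

```text
clock: 23.08
eef_pos: [618.6, 169.2, 179.4]
tcp_rot: [-3.14, -0.003, -3.07]
ft_force: [0.2, 0.6, -3.2]
width: 0.624
gripper_force: 30.0
```

>>> {"name": "move_arm", "arguments": {
  "increments": [
    {"translation": [0, 0, 0], "angular": [0, 0, 0], "hand": 0.04},
    {"translation": [0, 0, 0.05], "angular": [0, 0, 0], "hand": 0.04},
    {"translation": [0, 0, 0.1], "angular": [0, 0, 0], "hand": 0.04},
    {"translation": [0, 0, 0.12], "angular": [0, 0, 0], "hand": 0.04},
    {"translation": [0, 0, 0.12], "angular": [0, 0, 0], "hand": 0.04}
  ]
}}

```text
clock: 23.7
eef_pos: [617.1, 172.3, 59.1]
tcp_rot: [-3.14, -0.004, -3.065]
ft_force: [0.2, 0.1, -1.1]
width: 0.626
gripper_force: 30.0
```

```bash
python3 - <<'E'
from h import *
go(619,172,42.5,np.pi+.075)
E
```

```text
go (619, 172, 42.5, 3.2165926535897933) translation [-0.002  -0.0004  0.0166] angular [-0.0019 -0.0045  0.0012] dist 0.017 t 23.7
```

Going by the overshoot so far, the commanded height is probably about 62.

>>> {"name": "move_arm", "arguments": {
  "increments": [
    {"translation": [0, 0, 0.01], "angular": [0, 0, 0], "hand": 0.04},
    {"translation": [0, 0, 0.016], "angular": [0, 0, 0], "hand": 0.04},
    {"translation": [0, 0, 0.018], "angular": [0, 0, 0], "hand": 0.04},
    {"translation": [0, 0, 0.018], "angular": [0, 0, 0], "hand": 0.04},
    {"translation": [0, 0, 0.018], "angular": [0, 0, 0], "hand": 0.04}
  ]
}}

```text
clock: 24.32
eef_pos: [619.3, 172.0, 44.2]
tcp_rot: [3.141, 0.001, -3.067]
ft_force: [-0.3, -0.1, -1.8]
width: 0.629
gripper_force: 30.0
```

>>> {"name": "move_arm", "arguments": {
  "increments": [
    {"translation": [0, 0, 0.001], "angular": [0, 0, 0], "hand": 0.04},
    {"translation": [0, 0, 0.0015], "angular": [0, 0, 0], "hand": 0.04},
    {"translation": [0, 0, 0.002], "angular": [0, 0, 0], "hand": 0.04},
    {"translation": [0, 0, 0.002], "angular": [0, 0, 0], "hand": 0.04}
  ]
}}

```text
clock: 24.82
eef_pos: [619.2, 171.9, 42.3]
tcp_rot: [3.142, 0.0, -3.067]
ft_force: [-1.9, -0.4, 3.5]
width: 0.63
gripper_force: 30.0
```

>>> {"name": "move_arm", "arguments": {
  "increments": [
    {"translation": [0, 0, 0], "angular": [0, 0, 0], "hand": 0.0876},
    {"translation": [0, 0, 0], "angular": [0, 0, 0], "hand": 0.0876},
    {"translation": [0, 0, 0], "angular": [0, 0, 0], "hand": 0.0876},
    {"translation": [0, 0, 0], "angular": [0, 0, 0], "hand": 0.0876},
    {"translation": [0, 0, 0], "angular": [0, 0, 0], "hand": 0.0876}
  ]
}}

```text
clock: 25.45
eef_pos: [619.0, 171.9, 41.7]
tcp_rot: [-3.142, -0.0, -3.067]
ft_force: [-0.3, 1.0, 0.3]
width: 0.998
gripper_force: 0.0
```

>>> {"name": "move_arm", "arguments": {
  "increments": [
    {"translation": [0, 0, -0.03], "angular": [0, 0, 0], "hand": 0.0876},
    {"translation": [0, 0, -0.09], "angular": [0, 0, 0], "hand": 0.0876},
    {"translation": [0, 0, -0.15], "angular": [0, 0, 0], "hand": 0.0876},
    {"translation": [0.03, -0.03, -0.2], "angular": [0, 0, 0], "hand": 0.0876},
    {"translation": [0.07, -0.06, -0.24], "angular": [0, 0, 0], "hand": 0.0876}
  ]
}}

```text
clock: 26.08
eef_pos: [556.1, 108.8, 280.7]
tcp_rot: [3.141, 0.001, -3.066]
ft_force: [0.5, -0.2, 0.6]
width: 0.999
gripper_force: 0.0
```

>>> {"name": "move_arm", "arguments": {
  "increments": [
    {"translation": [0.06, -0.02, 0], "angular": [0, 0, 0], "hand": 0.0876},
    {"translation": [0.12, -0.06, 0], "angular": [0, 0, 0], "hand": 0.0876},
    {"translation": [0.13, -0.1, 0], "angular": [0, 0, 0], "hand": 0.0876},
    {"translation": [0.13, -0.1, 0], "angular": [0, 0, 0], "hand": 0.0876},
    {"translation": [0.13, -0.1, 0], "angular": [0, 0, 0], "hand": 0.0876}
  ]
}}

```text
clock: 26.7
eef_pos: [434.4, -0.2, 279.3]
tcp_rot: [3.141, 0.001, -3.068]
ft_force: [0.3, 0.4, 0.3]
width: 1.0
gripper_force: 0.0
```

```bash
python3 - <<'E'
from h import *
import pickle
s=robot.read_state();print(s['eef_pos'],s['clock'])
im=snap('wrist','w8');pickle.dump(camera_info('wrist'),open('w8.pkl','wb'))
print(proj('wrist',[(619,172,98),(507,163,63),(507,163,18),(520,7.5,140),(533.5,-146,66)]))
E
```

```text
[ 4.34372098e+02 -1.83791554e-01  2.79254119e+02] 26.7
[[397.62994636 333.35463682]
 [398.27093738 243.94023514]
 [387.43864711 232.0016779 ]
 [278.61936539 272.80873725]
 [159.19265413 247.167409  ]]
```

View pics/w8.png

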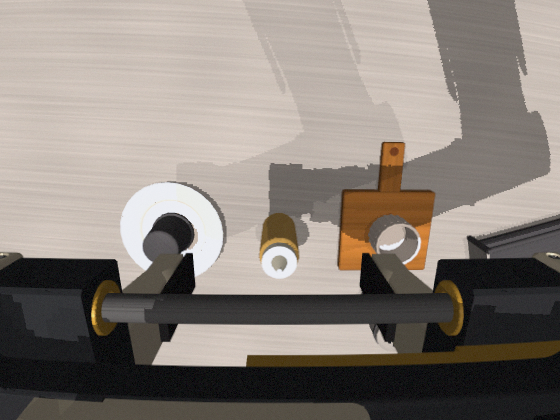

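Wrist view: mould (162,244) central on the plate, bottle nozzle (280,268) midway, ramekin (400,242) central on the board, all matching the predictions. A last side view will check the shaker.

```bash
python3 - <<'E'
from h import *
im=snap('side','s9')
print(proj('side',[(619,172,0),(619,172,100),(507,163,63),(520,7.5,140),(533.5,-146,66)]).round())
E
```

```text
[[229. 246.]
 [226. 216.]
 [266. 246.]
 [301. 185.]
 [327. 177.]]
```

View pics/s9.png

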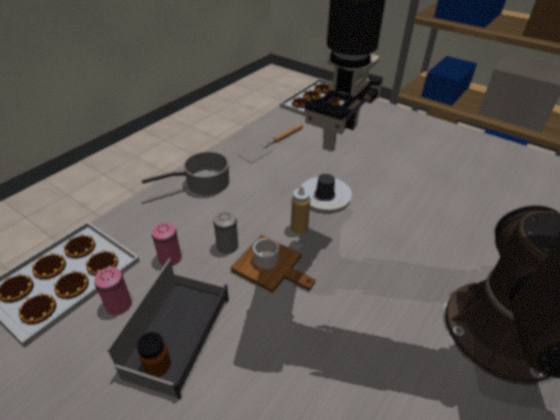

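The shaker stands upright at (227,232) behind the board, and every other part is upright where predicted. The jar hasn't moved (153,355) and the arm is clear.

```bash
python3 -c "from bench import finish_job;print(finish_job())"
```

```text
the job is handed in; nothing more can be done
None
```

I laid out the plating station and handed the job in; no verdict came back, but the last camera views showed all four items upright at their places and the amber jar still in the rack.

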